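# Set a slack length stop on the saw jig and butt the handle blank against it

## Robot

A 6-joint arm with a two-finger parallel gripper is mounted at the origin on a cart in front of the work surface, level with it; the furniture and walls round the work are solid. World frame = base frame: x ahead of the robot, y to its left, z up, the work surface at z = 0. Lengths are in m, angles in rad, forces in N, time in s.
With the tool pointing down it reaches from about 0.35 to 0.775 m from the base axis. Payload 5.5 kg.
Tool frame: the origin (TCP) lies midway between the tips of the shut fingers; the grasp point (between the pads) lies 19 mm behind it; z points along the fingers, y is the line along which they close (so a half turn about z gives the same grasp; the last joint's range is limited). The gripper opens to 85 mm and grips with 20 to 120 N. Pads are 22 mm wide; open, the fingers measure 114 mm over their backs; the gripper's body (76 mm by 85 mm) begins 54 mm behind the grasp point. The pads swing forward as they close: fully open they stand 13 mm farther back than shut.
Start: joints at [-1.451, 0.313, 0.046, 1.304, 0, 1.431], TCP at [0.148, -0.556, 0.231] pointing down, gripper open.
Joint ranges: [-2.76, 2.76], [-0.86, 1.69], [-1.03, 1.26], [-2.2, 2.34], [-1.47, 1.5], [-3.14, 3.14]. Speed limits (rad/s): [2.57, 2.57, 3.14, 3.14, 3.14, 3.14].

## Interface

Orientations are given as a unit quaternion [w, x, y, z].
In Python, from workcell import env gives the robot as it stands.
- The arm moves only by the tool move_arm, never from a script. Its argument "targets" is a list of rows, each a list of 3 entries, a list of its own where there are three numbers: the shift along the tool's x, y, z in mm, then the turn, a rotation vector about the tool's x, y, z in units of 10 degrees (1.0 is 10 degrees), then the closure, from -1 (fully open) to 1 (shut). In form: [[[dx, dy, dz], [ax, ay, az], gripper], ...]. A call has 1 to 5 rows; each row is the pose to reach, as a shift and turn from the pose commanded when the call began, along the tool's axes at that moment; what a row does not reach only later rows make up. A row lasts 1/8 s, in which the tool goes at most 62.5 mm and 10.7 degrees, less where a joint would pass 70% of its speed; a pose out of reach is approached as far as the arm can. A call with a gripper value outside its range is refused whole. The fingers move at their own pace and stop on an object; "squeeze" is the grip in N (left out, the last holds). Time passes only in rows, so rows that repeat a pose let the fingers close. It gives the time, the measured TCP pose, the force, the opening and the grip force at its end, in the units of the state.
- env.get_state(): the state, without advancing time (a new reading comes with each control period).
- env.read_camera(name): name is "scene" or "top" or "wrist"; returns a dict with "pixels" (420x560x3 uint8, red, green, blue), "fovy" (degrees; the focal length in pixels is half the picture's height over the tangent of half this angle, whatever the lens; pixels are square), "cx", "cy" (the principal point, pixels), "dist_coeffs" ([k1, k2, p1, p2, k3] as OpenCV has them; the pictures are not rectified), "extrinsics" (4x4, takes a point from world to camera coordinates); the wrist camera has in their place "mount" (4x4, takes a point from camera to tool coordinates, whose origin is the TCP and whose axes are the flange's). Camera axes: x right, y up, looking along -z (the intrinsics and any distortion apply to the point x, -y, -z); pixel columns grow to the right and rows downward; lengths in m; the calibration is good to about 2 mm. A picture is of the moment at which its call begins: read the wrist's pose just before it. There is no depth.
- env.hand_in(): hands the job in; it is judged then, once.
Trained networks look in a picture, given as the dict that the camera call returned (one of the last four; its "shot" number tells which), for a name from the list of things; names that differ only in an ending like _2 or _b are one class to them, and where a whole thing is asked for, a point or a joint stands for the part that bears it (a point fixed in the world has none). Each returns a list of dicts, best first, with "confidence" (0 to 1); they miss things now and then, are a little off and sometimes report something else, mostly with a low value. They report only what shows in the picture. A call takes as long as a camera call.
- env.spot_in(thing, picture): "centre" ([x, y, z] in m, in world coordinates, good to about 4 mm: the middle of the surface that is visible of it).
- env.regions_of(thing, picture): "mask" (420x560 bool, what is visible of it).
- env.landmark_of(thing, picture): "centre" ([x, y, z] in m, in world coordinates, good to about 4 mm: a listed point, or the origin of a listed thing).
The state is a dict: "clock": time; "joint_pos": joint angles; "qvel": joint speeds; "tau": joint torques, N m; "tcp_pos": TCP position; "orientation": TCP orientation; "wrist_force": force on the tool from outside, world axes, zero at the start; "ft_torque": the same for the moment, N m; "finger_gap": finger opening in m; "grip_force": force on a finger pad.
Only numpy, scipy, OpenCV 4.12 (cv2) and the standard library are available. Lean on these libraries where they do the work, as an engineer would, in place of code of your own. Each camera call takes 0.05 s, during which the arm holds its last target. There are 200 camera calls.

## Task

Wind the crank of the saw jig's length stop so that the brass pointer of the stop ends on the long black set line of the rule: the screw has about half a turn of slack, so first wind the stop back past the line, towards the crank, by a good 5 mm, and then bring it up to the line in the direction of the ash handle blank that lies in the box, so that the slack is out and the stop cannot give way. Let go of the crank and push the blank along the box until its end bears on the stop, pressing firmly with about 15 N for half a second but never with more than 25 N. Leave the blank lying flat in the box, touching the stop, with the pointer still on the line; move the stop by its crank only, and leave the roll of tape, the oilstone and the cap where they are.

Things in the scene. Friction and masses are not known exactly. Their poses are not given: they have to be found in the camera images.
- jig: wooden mitre box with a screw length stop, fixed to the table; base 100 x 406 x 22 mm. Origin on the table; x away from the robot, y along the box (left, away from the crank), z up. Bed 46 mm wide, top 40 mm up, at y -80 to +170 mm; walls 72 mm high, 46 mm apart inside, at y -60 to +80 mm, guide the blank. Bearing bracket 95 mm high at y -235 to -220 mm.
- set_line (a point): the long black line (1.6 mm wide) right across the aluminium rule on the robot's side of the slideway, 24 mm above the table; the rule may be screwed down a little farther left or right. The short ticks of the rule are 5 mm apart. Its axes are those of the jig.
- stop: dark steel carriage of the length stop, 50 x 50 mm, 94 mm high, sliding along the jig's y with 7 N of drag. Origin at table height in the plane of its face (which looks to +y, to the blank); axes as the jig's. It starts 9 to 19 mm on the blank's side of the line. A brass nut has 6 mm of play between its lugs: within that play a push shifts the carriage and the crank does not.
- stop_index (a point): point on the narrow brass pointer (2.4 mm wide) at the foot of the stop, on the robot's side, 24 mm above the table, over the rule; the pointer lies in the plane of the stop's face. The stop is on the line when this point and set_line have the same y in the jig's frame.
- stop_face (a point): middle of the stop's ground face, 52 mm above the table, the height of the blank's middle.
- crank: leadscrew with collar and crank; origin on its axis, 78 mm up, y along the axis to the blank, z from axis to sleeve. Clockwise seen from the crank's end (looking along +y) drives the stop to the blank, anticlockwise back, 2 mm per rad after the slack (6 mm = 3 rad). Needs 0.07 N m; stays where left, also under 25 N on the stop. The stop can go 20 mm past the line.
- crank_axis (a point): point on the axis of the screw, level (along y) with the middle of the sleeve: the sleeve's centre runs round it on a circle of 30 mm radius in the jig's xz plane.
- crank_grip (a point): centre of the black crank sleeve, 17 mm in diameter, 48 mm long along the jig's y. It spins freely on its pin, so it can be gripped firmly from above and led round the circle without turning the hand. It starts within 80 degrees of the top of its circle; the crank arm begins 24 mm from it towards the box.
- blank: loose ash hammer handle, 34 wide, 310 long, 24 mm high, 0.1 to 0.18 kg, lying along the box on its bed; its oval section may rock a few degrees. Origin under its middle; y along its length, away from the stop.
- blank_mid (a point): centre of the blank, 12 mm above its underside.
- blank_butt (a point): centre of the blank's end that faces the stop (155 mm from its middle).
- blank_tail (a point): centre of the blank's free end, away from the stop (155 mm from its middle), clear of the walls: it can be pushed here with the finger tips, or the blank gripped across its 34 mm width to the left of the walls.
- tape_mid (a point): centre of a loose black roll of tape, 61 mm across, 18 mm high, to the right of the crank; to be left alone.
- stone_mid (a point): centre of a loose grey oilstone, 50 x 150 x 24 mm, on the far left behind the blank; to be left alone.
- cap_mid (a point): centre of a loose round black cap, 68 mm across, 37 mm high, to the right of the crank; to be left alone.

How it is judged:
By the outcome, as a careful person would: the job done as asked, in the order asked, and still so for the second after the job is handed in, with the robot touching nothing.
It also fails if it takes over 72 s, if anything falls off the work surface, if the arm or the gripper's body presses on something with over 40 N, if the wrist force passes 120 N, or if a joint passes its speed limit or range.

## Working session

There is one attempt and no reset: what is moved stays moved. The work goes in short steps, Python scripts to look and compute and a tool call to move; the robot and the scene stay as the last step left them, time stands still between calls to the robot, and variables do not carry over. Pictures are saved under pics/ and viewed, at most 10 in all, crops included, and the job is handed in when it is done.

Besides the shell and the picture viewer there is one more tool, called after "Call:" as name(argument=value, ...) on one line, values as JSON. move_arm: Moves the arm, as the interface text tells. Its arguments: {"type":"object","properties":{"targets":{"type":"array","items":{"type":"array"}},"squeeze":{"type":"number"}},"required":["targets"]}

```bash
mkdir -p pics; cat > h.py <<'E'
import numpy as np, cv2
from workcell import env
from scipy.spatial.transform import Rotation as R
def shot(n,save=None):
    s=env.get_state(); p=env.read_camera(n)
    if save: cv2.imwrite('pics/'+save,cv2.cvtColor(p['pixels'],cv2.COLOR_RGB2BGR))
    return s,p
def rot(s):
    w,x,y,z=s['orientation']; return R.from_quat([x,y,z,w]).as_matrix()
def w2c(s,p):
    if 'extrinsics' in p: return np.array(p['extrinsics'])
    T=np.eye(4);T[:3,:3]=rot(s);T[:3,3]=s['tcp_pos']
    return np.linalg.inv(T@np.array(p['mount']))
def K(p):
    f=210/np.tan(np.radians(p['fovy'])/2); return np.array([[f,0,p['cx']],[0,f,p['cy']],[0,0,1]])
def proj(s,p,X):
    X=np.atleast_2d(X); E=w2c(s,p); c=X@E[:3,:3].T+E[:3,3]; c=c*[1,-1,-1]
    return cv2.projectPoints(c,np.zeros(3),np.zeros(3),K(p),np.array(p['dist_coeffs'],float))[0][:,0]
def onplane(s,p,uv,z):
    u=cv2.undistortPoints(np.array(uv,float).reshape(-1,1,2),K(p),np.array(p['dist_coeffs'],float))[:,0]
    C=np.linalg.inv(w2c(s,p)); d=np.c_[u[:,0],-u[:,1],-np.ones(len(u))]@C[:3,:3].T; o=C[:3,3]
    return o+d*((z-o[2])/d[:,2])[:,None]
E
python3 - <<'E'
from h import *
np.set_printoptions(precision=4,suppress=True)
print(env.get_state())
for c in ['scene','top','wrist']:
    s,p=shot(c,c+'0.png')
    for t in ['jig','set_line','stop_index','crank_axis','crank_grip','stop_face','blank_mid','blank_butt','blank_tail','tape_mid','cap_mid','stone_mid']:
        print(c,t,[(np.round(d['centre'],4),round(d['confidence'],2)) for d in env.landmark_of(t,p)[:2]])
E
```

```text
{'clock': 0.0, 'joint_pos': array([-1.4506,  0.314 ,  0.045 ,  1.3036, -0.    ,  1.4312]), 'qvel': array([-0.0007,  0.0002,  0.0004, -0.0016,  0.0002, -0.0014]), 'tau': array([ -0.0001, -48.0624,  29.8533,   0.0193,  -0.0001,  -0.    ]), 'tcp_pos': array([ 0.1476, -0.5552,  0.2304]), 'orientation': array([-0.0009,  0.9916,  0.1295, -0.    ]), 'wrist_force': array([ 0.1438,  0.6699, -0.8967]), 'ft_torque': array([-0.0125,  0.0197,  0.0081]), 'grip_force': 0.0, 'finger_gap': 0.08507578539916112}
scene jig [(array([ 0.5249,  0.0058, -0.0037]), 0.9), (array([ 0.4721, -0.4269,  0.0099]), 0.61)]
scene set_line [(array([ 0.4862, -0.1056,  0.0229]), 0.47)]
scene stop_index [(array([ 0.487 , -0.0947,  0.0231]), 0.92)]
scene crank_axis [(array([ 0.527 , -0.2743,  0.0788]), 0.74)]
scene crank_grip [(array([ 0.5335, -0.2791,  0.1102]), 0.51)]
scene stop_face [(array([ 0.5219, -0.0946,  0.048 ]), 0.84)]
scene blank_mid [(array([0.5194, 0.1179, 0.049 ]), 0.83), (array([0.52  , 0.2744, 0.0527]), 0.63)]
scene blank_butt [(array([ 0.5224, -0.0363,  0.0481]), 0.94), (array([ 0.4893, -0.108 ,  0.0249])
[... 626 characters left out ...]
 0.53  , -0.2782,  0.1079]), 0.67)]
top stop_face [(array([ 0.5212, -0.0925,  0.0522]), 0.6)]
top blank_mid [(array([0.5153, 0.1156, 0.0544]), 0.71)]
top blank_butt [(array([ 0.5208, -0.0346,  0.0499]), 0.85)]
top blank_tail [(array([0.5146, 0.2759, 0.055 ]), 0.7), (array([0.5188, 0.1194, 0.0513]), 0.33)]
top tape_mid [(array([ 0.4692, -0.4322,  0.011 ]), 0.66)]
top cap_mid [(array([ 0.5637, -0.4396,  0.0182]), 0.74)]
top stone_mid [(array([0.6596, 0.2304, 0.0127]), 0.87)]
wrist jig []
wrist set_line []
wrist stop_index []
wrist crank_axis []
wrist crank_grip []
wrist stop_face []
wrist blank_mid []
wrist blank_butt []
wrist blank_tail []
wrist tape_mid []
wrist cap_mid []
wrist stone_mid []
```

View pics/scene0.png

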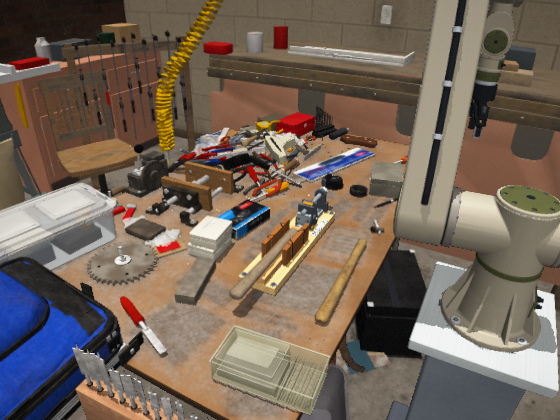

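View pics/top0.png

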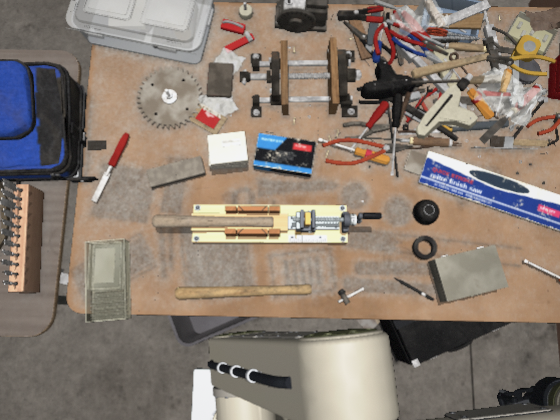

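The scene shows the jig box from the crank (top view about 370,215) to the blank tail (155,222). The pointer is about 13 mm to the blank's side of the line, and the sleeve is near the top of its circle. The tape (425,247) and cap (425,210) stand well clear to the right. I'm moving above the crank.

Call:
move_arm(targets=[[[55,-20,0],[0,0,-0.95],-1],[[110,-40,0],[0,0,-1.9],-1],[[165,-61,0],[0,0,-2.85],-1],[[220,-82,0],[0,0,-3.8],-1],[[275,-102,0],[0,0,-4.75],-1]])

```text
clock: 2.58
tcp_pos: [0.3887, -0.3853, 0.2315]
orientation: [0.0, 0.854, 0.52, -0.0]
wrist_force: [0.0, -0.4, -0.5]
finger_gap: 0.0854
grip_force: 0.0
```

```bash
cat > go.py <<'E'
import sys
from h import *
def go(x,y,z,yaw):
    s=env.get_state(); M=rot(s)
    c,sn=np.cos(yaw),np.sin(yaw); T=np.array([[c,sn,0],[sn,-c,0],[0,0,-1]])
    print('t',s['clock'],'tcp',s['tcp_pos'].round(4),'F',s['wrist_force'].round(1))
    print('shift mm',(M.T@(np.array([x,y,z])-s['tcp_pos'])*1e3).round(1),'turn',(R.from_matrix(M.T@T).as_rotvec()*18/np.pi).round(2))
if __name__=='__main__':
    a=list(map(float,sys.argv[1:])); go(*a[:3],np.radians(a[3]))
E
python3 go.py .53 -.285 .24 91
```

```text
t 2.575 tcp [ 0.3887 -0.3853  0.2315] F [ 0.  -0.4 -0.5]
shift mm [154.   79.5  -8.5] turn [ 0.    0.   -2.83]
```

Call:
move_arm(targets=[[[51,26,-3],[0,0,-0.95],-1],[[102,53,-6],[0,0,-1.9],-1],[[154,79,-8],[0,0,-2.83],-1],[[154,79,-8],[0,0,-2.83],-1]])

```text
clock: 3.08
tcp_pos: [0.5315, -0.2839, 0.2391]
orientation: [0.0, 0.701, 0.714, 0.0]
wrist_force: [-0.2, -0.1, 0.5]
finger_gap: 0.0855
grip_force: 0.0
```

```bash
python3 - <<'E'
from h import *
np.set_printoptions(precision=4,suppress=True)
s,p=shot('wrist','w1.png')
print(s['clock'],s['tcp_pos'],s['orientation'])
for t in ['set_line','stop_index','crank_axis','crank_grip','stop_face','jig']:
    print(t,[(np.round(d['centre'],4),round(d['confidence'],2)) for d in env.landmark_of(t,p)[:2]])
E
```

```text
3.075 [ 0.5315 -0.2839  0.2391] [0.0002 0.7006 0.7136 0.0003]
set_line []
stop_index []
crank_axis [(array([ 0.5211, -0.2794,  0.0804]), 0.79)]
crank_grip [(array([ 0.5274, -0.2745,  0.1068]), 0.61)]
stop_face []
jig []
```

View pics/w1.png

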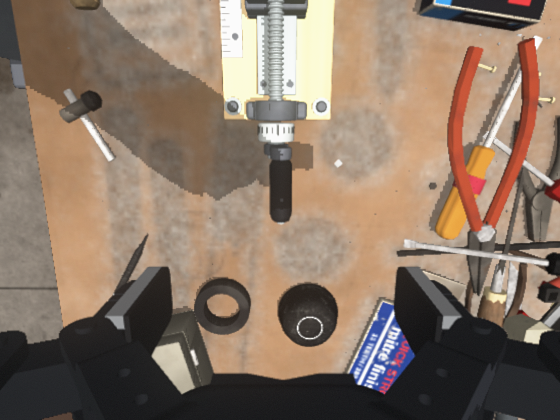

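Wrist view: the black sleeve runs from about (280,158) to (281,222). Its arm is at (280,150) and the screw axis at (276,60). I'll compute positions.

```bash
python3 - <<'E'
from h import *
np.set_printoptions(precision=4,suppress=True)
s,p=shot('wrist')
print('sleeve ends', onplane(s,p,[[280,162],[281,221],[281,192]],.107))
print('screw', onplane(s,p,[[276,85],[276,30]],.078))
print('base bolts',onplane(s,p,[[233,106],[321,106],[222,118],[331,118]],.022))
s,p=shot('top')
for t in ['crank_axis','crank_grip']:
    print(t,[(np.round(d['centre'],4),round(d['confidence'],2)) for d in env.landmark_of(t,p)[:2]])
s,p=shot('scene')
for t in ['crank_axis','crank_grip']:
    print(t,[(np.round(d['centre'],4),round(d['confidence'],2)) for d in env.landmark_of(t,p)[:2]])
E
```

```text
sleeve ends [[ 0.5258 -0.2607  0.107 ]
 [ 0.5269 -0.3064  0.107 ]
 [ 0.5267 -0.2834  0.107 ]]
screw [[ 0.5221 -0.205   0.078 ]
 [ 0.5219 -0.1663  0.078 ]]
base bolts [[ 0.4812 -0.2207  0.022 ]
 [ 0.5632 -0.2199  0.022 ]
 [ 0.4705 -0.2316  0.022 ]
 [ 0.573  -0.2307  0.022 ]]
crank_axis [(array([0.5195, 0.1197, 0.0509]), 0.73), (array([ 0.4679, -0.4314,  0.0097]), 0.71)]
crank_grip []
crank_axis [(array([ 0.5271, -0.275 ,  0.0787]), 0.51), (array([ 0.5239, -0.0359,  0.0503]), 0.43)]
crank_grip [(array([0.657 , 0.2294, 0.0154]), 0.54), (array([ 0.5296, -0.278 ,  0.1087]), 0.45)]
```

Call:
move_arm(targets=[[[-2,-5,50],[0,0,0],-1],[[-2,-5,100],[0,0,0],-1],[[-2,-5,150],[0,0,0],-1],[[-2,-5,150],[0,0,0],0.3],[[-2,-5,150],[0,0,0],1]], squeeze=60)

```text
clock: 4.4
tcp_pos: [0.5246, -0.2894, 0.091]
orientation: [0.001, 0.703, 0.711, 0.0]
wrist_force: [-0.6, -0.1, -0.1]
finger_gap: 0.0514
grip_force: 0.0
```

Call:
move_arm(targets=[[[0,0,0],[0,0,0],1],[[0,0,0],[0,0,0],1],[[0,0,0],[0,0,0],1]])

```text
clock: 4.78
tcp_pos: [0.5257, -0.2899, 0.092]
orientation: [0.003, 0.703, 0.711, 0.001]
wrist_force: [1.2, -0.1, 5.1]
finger_gap: 0.015
grip_force: 58.4
```

```bash
python3 - <<'E'
from h import *
np.set_printoptions(precision=4,suppress=True)
for i in range(4):
    s,p=shot('wrist'); print(s['clock'],s['tcp_pos'],s['wrist_force'],s['finger_gap'],s['qvel'].round(3))
for c in ['wrist','scene','top']:
    s,p=shot(c)
    for t in ['crank_grip','crank_axis','stop_index','set_line']:
        print(c,t,[(np.round(d['centre'],4),round(d['confidence'],2)) for d in env.landmark_of(t,p)[:2]])
E
```

```text
4.775 [ 0.5257 -0.2899  0.092 ] [ 1.2328 -0.1015  5.11  ] 0.01504292633323605 [-0.001 -0.002 -0.     0.001 -0.002 -0.001]
4.825 [ 0.5257 -0.2899  0.092 ] [ 0.2786 -0.6063  5.0252] 0.014931823980689202 [ 0.001 -0.002 -0.    -0.001 -0.001 -0.001]
4.875 [ 0.5257 -0.2899  0.092 ] [ 1.9793 -0.5165  6.2722] 0.015151118952285323 [ 0.001 -0.001  0.    -0.    -0.001 -0.001]
4.925 [ 0.5257 -0.29    0.092 ] [ 1.2942 -0.0468  5.6251] 0.015027418576371713 [ 0.001  0.001  0.001  0.    -0.003  0.001]
wrist crank_grip [(array([ 0.5215, -0.2772,  0.1107]), 0.56)]
wrist crank_axis []
wrist stop_index []
wrist set_line []
scene crank_grip [(array([ 0.5303, -0.2808,  0.1129]), 0.44)]
scene crank_axis [(array([ 0.5249, -0.2756,  0.081 ]), 0.72)]
scene stop_index [(array([ 0.4869, -0.0962,  0.0243]), 0.91)]
scene set_line [(array([ 0.5199, -0.0937,  0.0514]), 0.53), (array([ 0.4868, -0.104 ,  0.0264]), 0.43)]
top crank_grip []
top crank_axis [(array([ 0.4859, -0.1096,  0.0241]), 0.5)]
top stop_index [(array([ 0.4865, -0.0939,  0.0236]), 0.78)]
top set_line [(array([ 0.4862, -0.1067,  0.024 ]), 0.63), (array([0.5206, 0.1172, 0.0528]), 0.23)]
```

Call:
move_arm(targets=[[[2,0,0],[0,0,0],0.4],[[4,0,6],[0,0,0],0.4],[[4,0,6],[0,0,0],0.6],[[4,0,6],[0,0,0],1],[[4,0,6],[0,0,0],1]])

```text
clock: 6.35
tcp_pos: [0.5235, -0.2841, 0.0828]
orientation: [-0.001, 0.703, 0.711, 0.0]
wrist_force: [1.9, 2.1, -2.0]
finger_gap: 0.0152
grip_force: 58.4
```

Call:
move_arm(targets=[[[0,0,0],[0,0,0],1],[[0,0,0],[0,0,0],1]])

```text
clock: 6.6
tcp_pos: [0.5235, -0.2842, 0.0828]
orientation: [-0.001, 0.703, 0.711, 0.0]
wrist_force: [2.4, 4.0, -5.0]
finger_gap: 0.0153
grip_force: 58.4
```

Call:
move_arm(targets=[[[2,-11,-1],[0,0,0],1],[[2,-21,4],[0,0,0],1],[[2,-28,13],[0,0,0],1],[[2,-31,24],[0,0,0],1],[[2,-31,35],[0,0,0],1]])

```text
clock: 7.22
tcp_pos: [0.496, -0.2847, 0.0499]
orientation: [0.004, 0.703, 0.712, 0.001]
wrist_force: [10.2, 2.5, 4.3]
finger_gap: 0.0151
grip_force: 63.8
```

```bash
python3 - <<'E'
from h import *
np.set_printoptions(precision=4,suppress=True)
for c in ['wrist','scene']:
    s,p=shot(c,c+'2.png')
    print(s['tcp_pos'],s['wrist_force'])
    for t in ['crank_grip','crank_axis','stop_index','set_line']:
        print(c,t,[(np.round(d['centre'],4),round(d['confidence'],2)) for d in env.landmark_of(t,p)[:2]])
E
```

```text
[ 0.496  -0.2847  0.0499] [10.2467  2.5151  4.2692]
wrist crank_grip [(array([ 0.4922, -0.2758,  0.0743]), 0.86)]
wrist crank_axis []
wrist stop_index []
wrist set_line []
[ 0.496  -0.2847  0.0498] [ 9.1216  0.7498 -2.4323]
scene crank_grip [(array([ 0.4995, -0.2798,  0.0742]), 0.49)]
scene crank_axis [(array([ 0.5285, -0.2718,  0.0768]), 0.58)]
scene stop_index [(array([ 0.4847, -0.0941,  0.0242]), 0.95)]
scene set_line [(array([ 0.4879, -0.1065,  0.0242]), 0.49)]
```

View pics/wrist2.png

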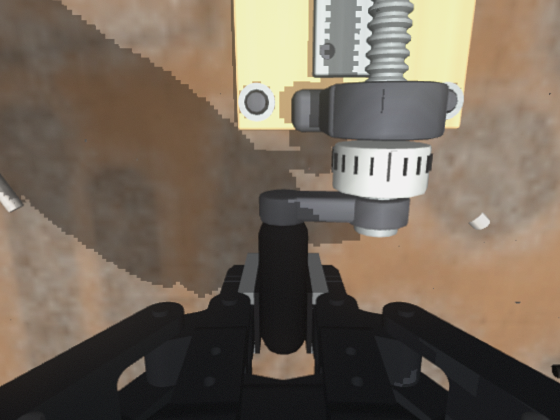

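Sleeve (283,285) is held firmly mid-length, and the arm is off to the left of the axis, about a quarter turn anticlockwise. I'm continuing with a corrected circle centre.

Call:
move_arm(targets=[[[0,13,18],[0,0,0],1],[[0,30,26],[0,0,0],1],[[0,48,23],[0,0,0],1],[[0,61,9],[0,0,0],1],[[0,64,-9],[0,0,0],1]])

```text
clock: 8.35
tcp_pos: [0.5557, -0.2836, 0.0563]
orientation: [-0.001, 0.703, 0.711, -0.002]
wrist_force: [-9.5, -4.9, -5.8]
finger_gap: 0.0151
grip_force: 63.3
```

Call:
move_arm(targets=[[[0,-10,-16],[0,0,0],1],[[0,-26,-24],[0,0,0],1],[[0,-44,-21],[0,0,0],1],[[0,-56,-8],[0,0,0],1],[[0,-59,10],[0,0,0],1]])

```text
clock: 8.98
tcp_pos: [0.496, -0.2846, 0.0493]
orientation: [0.001, 0.703, 0.711, -0.001]
wrist_force: [3.1, -2.2, 3.8]
finger_gap: 0.015
grip_force: 64.4
```

```bash
cat > m.py <<'E'
from h import *
np.set_printoptions(precision=4,suppress=True)
s=env.get_state();print(s['clock'],s['tcp_pos'],s['wrist_force'])
for c in ['top','scene']:
    s,p=shot(c)
    for t in ['stop_index','set_line','stop_face']:
        print(c,t,[(np.round(d['centre'],4),round(d['confidence'],2)) for d in env.landmark_of(t,p)[:2]])
E
python3 m.py
```

```text
8.975 [ 0.496  -0.2846  0.0493] [ 3.0931 -2.1809  3.796 ]
top stop_index [(array([ 0.4862, -0.1061,  0.0219]), 0.82), (array([0.515 , 0.2718, 0.0542]), 0.44)]
top set_line [(array([ 0.4838, -0.1041,  0.0249]), 0.72), (array([ 0.5242, -0.0318,  0.047 ]), 0.65)]
top stop_face [(array([ 0.5236, -0.1039,  0.0521]), 0.54)]
scene stop_index [(array([ 0.4855, -0.1072,  0.0226]), 0.68), (array([ 0.5222, -0.1067,  0.0535]), 0.32)]
scene set_line [(array([ 0.4878, -0.1089,  0.024 ]), 0.7), (array([ 0.5238, -0.1086, -0.0011]), 0.21)]
scene stop_face [(array([ 0.5193, -0.1086,  0.0513]), 0.89), (array([ 0.4672, -0.4306,  0.0083]), 0.73)]
```

Call:
move_arm(targets=[[[0,9,16],[0,0,0],1],[[0,25,24],[0,0,0],1],[[0,43,21],[0,0,0],1],[[0,55,8],[0,0,0],1],[[0,58,-10],[0,0,0],1]])

```text
clock: 10.0
tcp_pos: [0.5557, -0.2836, 0.0569]
orientation: [0.0, 0.703, 0.711, -0.001]
wrist_force: [-5.3, -6.1, -4.7]
finger_gap: 0.0154
grip_force: 63.3
```

Call:
move_arm(targets=[[[0,-9,-16],[0,0,0],1],[[0,-25,-24],[0,0,0],1],[[0,-25,-24],[0,0,0],1]])

```text
clock: 10.38
tcp_pos: [0.5289, -0.2841, 0.0826]
orientation: [0.001, 0.703, 0.711, -0.001]
wrist_force: [-1.6, -4.4, 2.4]
finger_gap: 0.0153
grip_force: 64.1
```

```bash
cat >> m.py <<'E'
cv2.imwrite('pics/crop%d.png'%int(s['clock']*100),1) if 0 else None
E
python3 m.py; python3 - <<'E'
from h import *
s,p=shot('top'); a=proj(s,p,[[.487,-.106,.024]])[0]; print(a)
u,v=a.astype(int)
A=p['pixels'][v-25:v+25,u-40:u+40,::-1]
s,p=shot('scene'); a=proj(s,p,[[.487,-.106,.024]])[0]; print(a)
u,v=a.astype(int)
B=p['pixels'][v-25:v+25,u-40:u+40,::-1]
cv2.imwrite('pics/c3.png',cv2.resize(np.vstack([A,B]),None,fx=6,fy=6,interpolation=cv2.INTER_CUBIC))
E
```

```text
10.375 [ 0.5289 -0.2841  0.0826] [-1.6036 -4.3779  2.3847]
top stop_index [(array([ 0.4853, -0.1149,  0.0242]), 0.81)]
top set_line [(array([ 0.4884, -0.1073,  0.0227]), 0.64), (array([ 0.5203, -0.0339,  0.0504]), 0.53)]
top stop_face [(array([ 0.5199, -0.1154,  0.0511]), 0.84)]
scene stop_index [(array([ 0.4887, -0.1164,  0.0262]), 0.92)]
scene set_line [(array([ 0.4883, -0.1089,  0.0243]), 0.52)]
scene stop_face [(array([ 0.5219, -0.1144,  0.0497]), 0.88)]
[301.28595574 236.32422207]
[314.95410423 228.93948866]
```

View pics/c3.png

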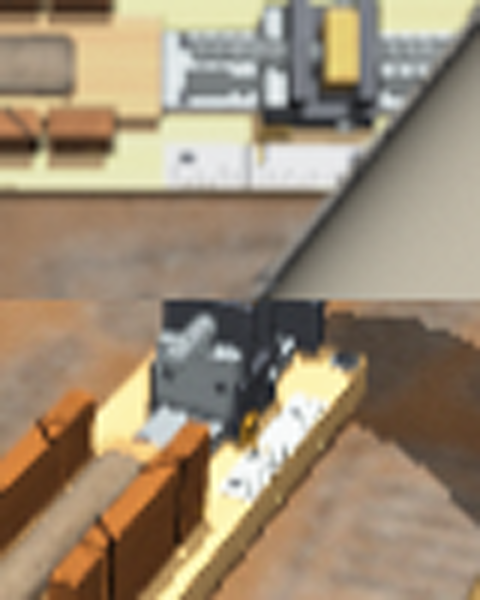

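Top crop: the black set line is at x≈250 and the pointer at ≈263, so the stop is about 8 mm back past the line. Next is winding forward 324°, stopping short of the line.

Call:
move_arm(targets=[[[0,16,8],[0,0,0],1],[[0,25,24],[0,0,0],1],[[0,22,41],[0,0,0],1],[[0,10,54],[0,0,0],1],[[0,-8,57],[0,0,0],1]])

```text
clock: 11.5
tcp_pos: [0.5236, -0.2841, 0.0228]
orientation: [0.002, 0.703, 0.711, 0.0]
wrist_force: [5.0, -5.1, 10.9]
finger_gap: 0.0154
grip_force: 65.0
```

Call:
move_arm(targets=[[[0,-16,-8],[0,0,0],1],[[0,-25,-24],[0,0,0],1],[[0,-22,-41],[0,0,0],1],[[0,-10,-54],[0,0,0],1],[[0,-10,-54],[0,0,0],1]])

```text
clock: 12.12
tcp_pos: [0.5125, -0.2843, 0.0795]
orientation: [0.001, 0.703, 0.711, -0.001]
wrist_force: [-4.0, -3.9, 10.3]
finger_gap: 0.0152
grip_force: 64.8
```

```bash
python3 m.py
```

```text
12.125 [ 0.5125 -0.2843  0.0795] [-4.0488 -3.9042 10.3441]
top stop_index [(array([ 0.4845, -0.111 ,  0.023 ]), 0.65)]
top set_line [(array([ 0.4876, -0.1065,  0.0238]), 0.8)]
top stop_face [(array([ 0.5218, -0.1106,  0.0522]), 0.63)]
scene stop_index [(array([ 0.4866, -0.1112,  0.0237]), 0.93), (array([ 0.4869, -0.108 ,  0.0226]), 0.47)]
scene set_line [(array([ 0.4861, -0.1093,  0.0239]), 0.6)]
scene stop_face [(array([ 0.5221, -0.1094,  0.0512]), 0.72)]
```

Call:
move_arm(targets=[[[0,0,-3],[0,0,0],0.3],[[0,0,-3],[0,0,0],-0.2],[[0,0,-50],[0,0,0],-0.2],[[45,-8,-90],[0,0,0],-0.2],[[90,-16,-90],[0,0,0],-0.2]])

```text
clock: 13.15
tcp_pos: [0.4971, -0.193, 0.171]
orientation: [0.002, 0.703, 0.711, 0.001]
wrist_force: [0.7, 0.1, -0.5]
finger_gap: 0.0508
grip_force: 0.0
```

Call:
move_arm(targets=[[[50,-9,0],[0,0,0],-0.2],[[60,-9,0],[0,0,0],-0.2],[[60,-9,0],[0,0,0],-0.2]])

```text
clock: 13.52
tcp_pos: [0.4859, -0.1325, 0.168]
orientation: [-0.0, 0.702, 0.712, -0.0]
wrist_force: [0.3, -0.4, -0.3]
finger_gap: 0.0512
grip_force: 0.0
```

```bash
python3 - <<'E'
from h import *
np.set_printoptions(precision=4,suppress=True)
s,p=shot('wrist','w4.png')
print(s['clock'],s['tcp_pos'],proj(s,p,[[.487,-.107,.024]]))
for t in ['stop_index','set_line']:
    for d in env.landmark_of(t,p)[:2]: print(t,d['centre'],d['confidence'],proj(s,p,d['centre']))
E
```

```text
13.525 [ 0.4859 -0.1325  0.168 ] [[284.1308 162.0295]]
stop_index [0.489, -0.1085, 0.0221] 0.96 [[286.6582 163.6512]]
set_line [0.489, -0.1065, 0.0208] 0.83 [[286.6823 160.8575]]
```

View pics/w4.png

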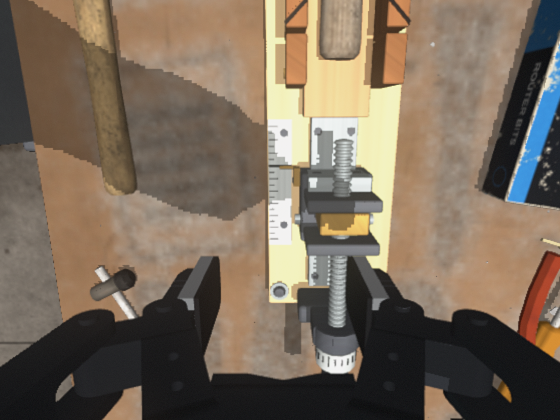

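Wrist view: rule from (268,120) to (290,245), pointer at about (290,167). I'm zooming in on that spot.

```bash
python3 - <<'E'
from h import *
im=cv2.imread('pics/w4.png')[130:200,250:320]
cv2.imwrite('pics/c4.png',cv2.resize(im,None,fx=8,fy=8,interpolation=cv2.INTER_CUBIC))
g=cv2.imread('pics/w4.png').astype(int)
for r in range(150,182): print(r,[g[r,c].sum()//3 for c in (272,276,280,284,288)],g[r,286:298:2].tolist())
E
```

```text
150 [np.int64(185), np.int64(243), np.int64(242), np.int64(242), np.int64(242)] [[242, 242, 243], [242, 242, 243], [242, 242, 242], [207, 242, 243], [197, 242, 243], [198, 242, 243]]
151 [np.int64(184), np.int64(243), np.int64(242), np.int64(242), np.int64(242)] [[241, 242, 242], [242, 242, 243], [242, 242, 243], [207, 242, 243], [197, 242, 243], [197, 242, 243]]
152 [np.int64(154), np.int64(220), np.int64(242), np.int64(242), np.int64(242)] [[242, 242, 243], [242, 242, 243], [241, 242, 243], [207, 242, 243], [197, 242, 243], [198, 242, 243]]
153 [np.int64(138), np.int64(161), np.int64(242), np.int64(242), np.int64(242)] [[241, 242, 243], [242, 242, 243], [242, 242, 243], [206, 242, 243], [198, 242, 243], [196, 242, 242]]
154 [np.int64(182), np.int64(184), np.int64(242), np.int64(242), np.int64(242)] [[242, 242, 243], [242, 242, 243], [242, 242, 243], [206, 242, 243], [197, 242, 243], [198, 242, 243]]
155 [np.int64(186), np.int64(186), np.int64(243), np.int64(242), np.int64(242)] [[242, 242, 243], [242, 242, 243], [242, 242, 243], [206, 242, 243], [197, 242, 242], [198, 242, 243]]
15
[... 3996 characters left out ...]
int64(131), np.int64(179), np.int64(173), np.int64(179)] [[178, 182, 180], [177, 182, 179], [177, 182, 181], [102, 114, 122], [71, 113, 140], [73, 120, 149]]
179 [np.int64(145), np.int64(141), np.int64(178), np.int64(174), np.int64(180)] [[178, 182, 181], [177, 183, 180], [177, 182, 180], [104, 114, 120], [70, 114, 141], [74, 120, 148]]
180 [np.int64(182), np.int64(179), np.int64(178), np.int64(173), np.int64(178)] [[178, 182, 180], [176, 180, 178], [177, 181, 180], [104, 115, 121], [71, 114, 142], [73, 119, 148]]
181 [np.int64(184), np.int64(179), np.int64(178), np.int64(174), np.int64(180)] [[177, 182, 178], [178, 183, 181], [176, 182, 179], [102, 114, 121], [71, 114, 141], [75, 120, 150]]
```

View pics/c4.png

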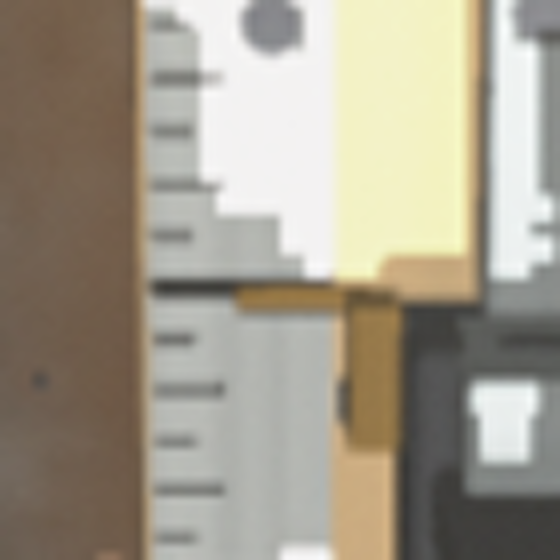

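Line centre is at row 165.6 (col 272). The brass pointer spans about rows 165.4–168.9, so it is still roughly 1.2 mm on the crank's side, which needs about 35° more clockwise. I'm regripping.

Call:
move_arm(targets=[[[-50,8,0],[0,0,0],-0.2],[[-100,17,0],[0,0,0],-0.2],[[-150,25,10],[0,0,0],-0.2],[[-150,25,50],[0,0,0],-0.2],[[-150,25,87],[0,0,0],-0.2]])

```text
clock: 14.3
tcp_pos: [0.5124, -0.2855, 0.0797]
orientation: [0.0, 0.704, 0.71, -0.0]
wrist_force: [0.6, -0.9, -1.0]
finger_gap: 0.0515
grip_force: 0.0
```

Call:
move_arm(targets=[[[0,0,0],[0,0,0],-0.2],[[0,0,0],[0,0,0],0.6],[[0,0,0],[0,0,0],1],[[0,0,0],[0,0,0],1],[[0,0,0],[0,0,0],1]], squeeze=50)

```text
clock: 14.92
tcp_pos: [0.5135, -0.284, 0.0833]
orientation: [0.002, 0.703, 0.711, -0.0]
wrist_force: [-2.0, -2.1, 6.4]
finger_gap: 0.0153
grip_force: 48.8
```

Call:
move_arm(targets=[[[0,6,-2],[0,0,0],1],[[0,11.5,-3],[0,0,0],1],[[0,17.5,-2.5],[0,0,0],1],[[0,17.5,-2.5],[0,0,0],1]])

```text
clock: 15.42
tcp_pos: [0.5317, -0.2837, 0.0855]
orientation: [0.002, 0.703, 0.711, 0.0]
wrist_force: [-0.9, -2.1, 5.8]
finger_gap: 0.0154
grip_force: 49.0
```

Call:
move_arm(targets=[[[0,0,-2],[0,0,0],0.3],[[0,0,-2],[0,0,0],-0.2],[[0,0,-50],[0,0,0],-0.2],[[45,-12,-85],[0,0,0],-0.2],[[95,-25,-85],[0,0,0],-0.2]])

```text
clock: 16.05
tcp_pos: [0.5056, -0.1883, 0.1716]
orientation: [0.003, 0.703, 0.711, 0.001]
wrist_force: [1.6, 0.9, -0.5]
finger_gap: 0.0511
grip_force: 0.0
```

Call:
move_arm(targets=[[[50,-17,0],[0,0,0],-0.2],[[58,-17,0],[0,0,0],-0.2],[[58,-17,0],[0,0,0],-0.2]])

```text
clock: 16.42
tcp_pos: [0.4867, -0.1299, 0.1689]
orientation: [0.0, 0.702, 0.712, 0.0]
wrist_force: [0.2, -0.3, -0.1]
finger_gap: 0.0514
grip_force: 0.0
```

```bash
python3 - <<'E'
from h import *
np.set_printoptions(precision=4,suppress=True)
s,p=shot('wrist','w5.png')
print(s['clock'],s['tcp_pos'],proj(s,p,[[.487,-.107,.024]]))
g=p['pixels'].astype(int)
cv2.imwrite('pics/c5.png',cv2.resize(cv2.imread('pics/w5.png')[130:200,250:320],None,fx=8,fy=8,interpolation=cv2.INTER_CUBIC))
for t in ['stop_index','set_line']:
    for d in env.landmark_of(t,p)[:2]: print(t,d['centre'],d['confidence'],proj(s,p,d['centre']))
E
```

```text
16.425 [ 0.4867 -0.1299  0.1689] [[282.8978 165.1136]]
stop_index [0.4883, -0.1055, 0.022] 0.92 [[284.5816 162.8449]]
set_line [0.4884, -0.1098, 0.0169] 0.75 [[284.5873 167.3294]]
```

View pics/c5.png

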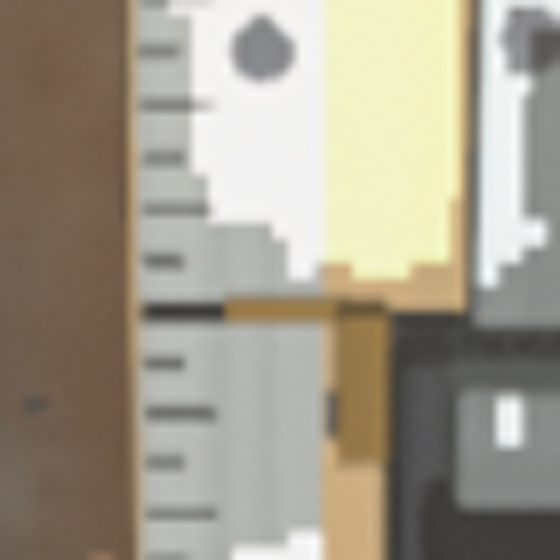

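Line at crop y≈312 and pointer 297–324 (centre ≈310), so the stop is on the line to about 0.2 mm. Next I go to the blank's tail with the fingers shut.

Call:
move_arm(targets=[[[50,5,-30],[0,0,0],1],[[105,10,-35],[0,0,0],1],[[160,15,-35],[0,0,0],1],[[215,20,-35],[0,0,0],1],[[270,25,-35],[0,0,0],1]])

```text
clock: 17.2
tcp_pos: [0.5092, 0.1408, 0.2036]
orientation: [0.0, 0.704, 0.711, 0.0]
wrist_force: [0.7, -0.7, -0.1]
finger_gap: 0.0001
grip_force: 0.0
```

Call:
move_arm(targets=[[[55,4,0],[0,0,0],1],[[110,8,0],[0,0,0],1],[[170,12,0],[0,0,0],1],[[170,12,0],[0,0,0],1]])

```text
clock: 17.7
tcp_pos: [0.5188, 0.3133, 0.2025]
orientation: [-0.0, 0.701, 0.713, 0.0]
wrist_force: [-1.0, -0.3, -0.7]
finger_gap: -0.0005
grip_force: 0.0
```

```bash
python3 - <<'E'
from h import *
np.set_printoptions(precision=4,suppress=True)
s,p=shot('wrist','w6.png')
print(s['clock'],s['tcp_pos'],s['orientation'],s['wrist_force'],s['finger_gap'])
for t in ['blank_tail','blank_mid']:
    for d in env.landmark_of(t,p)[:2]: print(t,d['centre'],d['confidence'])
s,p=shot('top')
for t in ['blank_tail','blank_mid','blank_butt','stop_index']:
    for d in env.landmark_of(t,p)[:1]: print(t,d['centre'],d['confidence'])
E
```

```text
17.7 [0.5188 0.3133 0.2025] [-0.0003  0.7015  0.7127  0.    ] [-0.9832 -0.3018 -0.7057] -0.0005159582030396352
blank_tail [0.5169, 0.2732, 0.0525] 0.57
blank_mid [0.5201, 0.1155, 0.0519] 0.7
blank_butt [0.5224, -0.0331, 0.0508] 0.76
stop_index [0.5222, -0.1048, 0.0517] 0.7
```

View pics/w6.png

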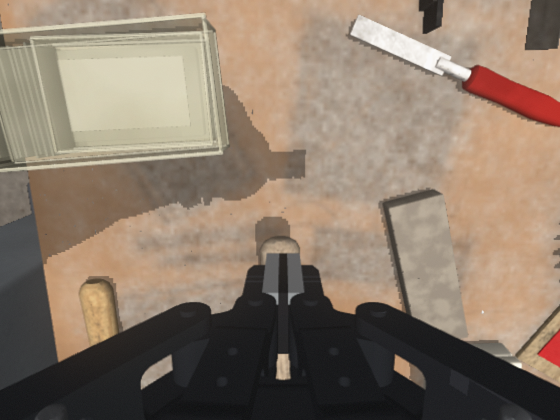

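The tail end shows at about (281,238), in line with the fingers (284), and the table behind it is clear. I'm descending past it.

Call:
move_arm(targets=[[[17,-2,40],[0,0,0],1],[[17,-2,90],[0,0,0],1],[[17,-2,130],[0,0,0],1],[[17,-2,156],[0,0,0],1],[[17,-2,156],[0,0,0],1]])

```text
clock: 18.73
tcp_pos: [0.5141, 0.3257, 0.0457]
orientation: [-0.001, 0.703, 0.711, -0.002]
wrist_force: [0.2, 0.3, -0.3]
finger_gap: -0.0
grip_force: 0.0
```

Call:
move_arm(targets=[[[-9,0,0],[0,0,0],1],[[-18,0,0],[0,0,0],1],[[-27,0,0],[0,0,0],1],[[-36,0,0],[0,0,0],1],[[-45,0,0],[0,0,0],1]])

```text
clock: 19.35
tcp_pos: [0.5165, 0.2817, 0.0481]
orientation: [0.0, 0.703, 0.711, 0.0]
wrist_force: [0.2, 0.7, -0.6]
finger_gap: 0.0
grip_force: 0.4
```

```bash
cat > b.py <<'E'
from h import *
np.set_printoptions(precision=4,suppress=True)
s,p=shot('top')
print(s['clock'],s['tcp_pos'],s['wrist_force'])
for t in ['blank_tail','blank_mid','blank_butt','stop_face']:
    for d in env.landmark_of(t,p)[:1]: print(t,d['centre'],d['confidence'])
E
python3 b.py
```

```text
19.35 [0.5165 0.2817 0.0481] [ 0.171   0.6659 -0.6136]
blank_tail [0.5632, -0.4407, 0.015] 0.74
blank_mid [0.5196, 0.1092, 0.0518] 0.81
blank_butt [0.5191, -0.0398, 0.0457] 0.62
stop_face [0.5196, -0.1092, 0.0531] 0.63
```

Call:
move_arm(targets=[[[-10,0,0],[0,0,0],1],[[-20,0,0],[0,0,0],1],[[-30,0,0],[0,0,0],1],[[-40,0,0],[0,0,0],1],[[-50,0,0],[0,0,0],1]])

```text
clock: 20.23
tcp_pos: [0.5169, 0.2314, 0.0478]
orientation: [0.0, 0.703, 0.711, -0.0]
wrist_force: [0.4, 0.6, -0.3]
finger_gap: -0.0002
grip_force: 0.3
```

```bash
python3 b.py
```

```text
20.225 [0.5169 0.2314 0.0478] [ 0.3519  0.6053 -0.3031]
blank_tail [0.5157, 0.2187, 0.0539] 0.74
blank_mid [0.5193, 0.0664, 0.0529] 0.77
blank_butt [0.5184, -0.0895, 0.048] 0.72
stop_face [0.52, -0.111, 0.0529] 0.63
```

Roughly 16 mm remain, so I'm approaching in small steps.

Call:
move_arm(targets=[[[-2,0,0],[0,0,0],1],[[-4,0,0],[0,0,0],1],[[-6,0,0],[0,0,0],1],[[-8,0,0],[0,0,0],1],[[-10,0,0],[0,0,0],1]])

```text
clock: 21.1
tcp_pos: [0.5171, 0.2221, 0.0478]
orientation: [0.0, 0.703, 0.711, -0.0]
wrist_force: [0.2, 0.3, 0.2]
finger_gap: 0.0001
grip_force: 0.3
```

Call:
move_arm(targets=[[[-1,0,0],[0,0,0],1],[[-2,0,0],[0,0,0],1],[[-3,0,0],[0,0,0],1]])

```text
clock: 21.48
tcp_pos: [0.5171, 0.2191, 0.0478]
orientation: [0.0, 0.703, 0.711, -0.0]
wrist_force: [0.4, 1.4, 0.2]
finger_gap: 0.0001
grip_force: 0.3
```

Call:
move_arm(targets=[[[-1,0,0],[0,0,0],1],[[-2,0,0],[0,0,0],1]])

```text
clock: 21.72
tcp_pos: [0.5171, 0.2171, 0.0477]
orientation: [0.0, 0.703, 0.711, -0.0]
wrist_force: [-0.3, -0.3, -0.4]
finger_gap: 0.0001
grip_force: 0.3
```

Call:
move_arm(targets=[[[-1,0,0],[0,0,0],1],[[-2,0,0],[0,0,0],1]])

```text
clock: 21.98
tcp_pos: [0.5171, 0.2151, 0.0477]
orientation: [0.0, 0.703, 0.711, -0.0]
wrist_force: [0.3, 0.5, -0.1]
finger_gap: 0.0
grip_force: 0.3
```

```bash
python3 b.py
```

```text
21.975 [0.5171 0.2151 0.0477] [ 0.3496  0.5431 -0.105 ]
blank_tail [0.5324, -0.2803, 0.1052] 0.68
blank_mid [0.5174, 0.0466, 0.052] 0.87
blank_butt [0.516, -0.1047, 0.0502] 0.66
stop_face [0.4694, -0.4338, 0.0117] 0.56
```

Call:
move_arm(targets=[[[-1,0,0],[0,0,0],1],[[-2,0,0],[0,0,0],1],[[-2,0,0],[0,0,0],1]])

```text
clock: 22.6
tcp_pos: [0.5172, 0.2131, 0.0478]
orientation: [0.0, 0.703, 0.711, -0.0]
wrist_force: [0.4, -0.1, 0.0]
finger_gap: -0.0002
grip_force: 0.2
```

Call:
move_arm(targets=[[[-1,0,0],[0,0,0],1],[[-2,0,0],[0,0,0],1],[[-2,0,0],[0,0,0],1]])

```text
clock: 22.98
tcp_pos: [0.5173, 0.2118, 0.0478]
orientation: [-0.0, 0.703, 0.711, 0.0]
wrist_force: [0.3, 5.4, -1.2]
finger_gap: 0.0002
grip_force: 2.0
```

Contact: 5.4 N. I'm increasing gently.

Call:
move_arm(targets=[[[-0.7,0,0],[0,0,0],1],[[-0.7,0,0],[0,0,0],1]])

```text
clock: 23.22
tcp_pos: [0.5173, 0.2115, 0.0479]
orientation: [-0.001, 0.703, 0.712, 0.001]
wrist_force: [0.6, 6.2, -0.2]
finger_gap: -0.0
grip_force: 3.0
```

Call:
move_arm(targets=[[[-1,0,0],[0,0,0],1],[[-2,0,0],[0,0,0],1],[[-2,0,0],[0,0,0],1]])

```text
clock: 23.6
tcp_pos: [0.5177, 0.2111, 0.0482]
orientation: [-0.001, 0.702, 0.712, 0.002]
wrist_force: [0.1, 11.0, 0.3]
finger_gap: -0.0005
grip_force: 5.4
```

Call:
move_arm(targets=[[[-1,0,0],[0,0,0],1],[[-2,0,0],[0,0,0],1],[[-2,0,0],[0,0,0],1]])

```text
clock: 23.98
tcp_pos: [0.518, 0.2107, 0.0485]
orientation: [-0.002, 0.702, 0.712, 0.004]
wrist_force: [-0.2, 16.1, 0.0]
finger_gap: 0.0003
grip_force: 7.9
```

Call:
move_arm(targets=[[[0,0,0],[0,0,0],1],[[0,0,0],[0,0,0],1],[[0,0,0],[0,0,0],1],[[0,0,0],[0,0,0],1],[[0,0,0],[0,0,0],1]])

```text
clock: 24.6
tcp_pos: [0.518, 0.2107, 0.0485]
orientation: [-0.002, 0.702, 0.712, 0.004]
wrist_force: [-1.0, 16.2, -0.8]
finger_gap: -0.0003
grip_force: 7.8
```

Held at 16 N for over half a second. I'm backing off along +y, then up, and checking the pointer.

Call:
move_arm(targets=[[[3,0,0],[0,0,0],1],[[8,0,0],[0,0,0],1],[[20,0,0],[0,0,0],1],[[40,0,0],[0,0,0],1],[[40,0,-50],[0,0,0],1]])

```text
clock: 25.22
tcp_pos: [0.5136, 0.2473, 0.0944]
orientation: [-0.002, 0.702, 0.712, -0.004]
wrist_force: [0.5, 0.0, -0.2]
finger_gap: -0.0002
grip_force: 0.0
```

Call:
move_arm(targets=[[[0,-5,-60],[0,0,0],1],[[-50,-10,-75],[0,0,0],1],[[-105,-15,-75],[0,0,0],1],[[-160,-20,-75],[0,0,0],1],[[-215,-25,-75],[0,0,0],1]])

```text
clock: 25.85
tcp_pos: [0.4945, 0.0304, 0.1731]
orientation: [0.0, 0.703, 0.712, 0.0]
wrist_force: [1.2, -0.5, -0.3]
finger_gap: 0.0001
grip_force: 0.0
```

Call:
move_arm(targets=[[[-55,-4,0],[0,0,0],1],[[-110,-8,0],[0,0,0],1],[[-165,-10,0],[0,0,0],1],[[-165,-10,0],[0,0,0],1]])

```text
clock: 26.35
tcp_pos: [0.4869, -0.1369, 0.1728]
orientation: [0.001, 0.705, 0.709, -0.0]
wrist_force: [-0.9, 0.1, -0.1]
finger_gap: -0.0001
grip_force: 0.0
```

```bash
python3 - <<'E'
from h import *
s,p=shot('wrist','w7.png')
print(s['clock'],s['tcp_pos'],s['wrist_force'])
u,v=proj(s,p,[[.495,-.105,.03]])[0].astype(int); print(u,v)
cv2.imwrite('pics/c7.png',cv2.resize(cv2.imread('pics/w7.png')[v-40:v+35,u-40:u+60],None,fx=8,fy=8,interpolation=cv2.INTER_CUBIC))
E
```

```text
26.35 [ 0.48687564 -0.1369371   0.17281848] [-0.89987484  0.12377004 -0.12047046]
292 153
```

View pics/c7.png

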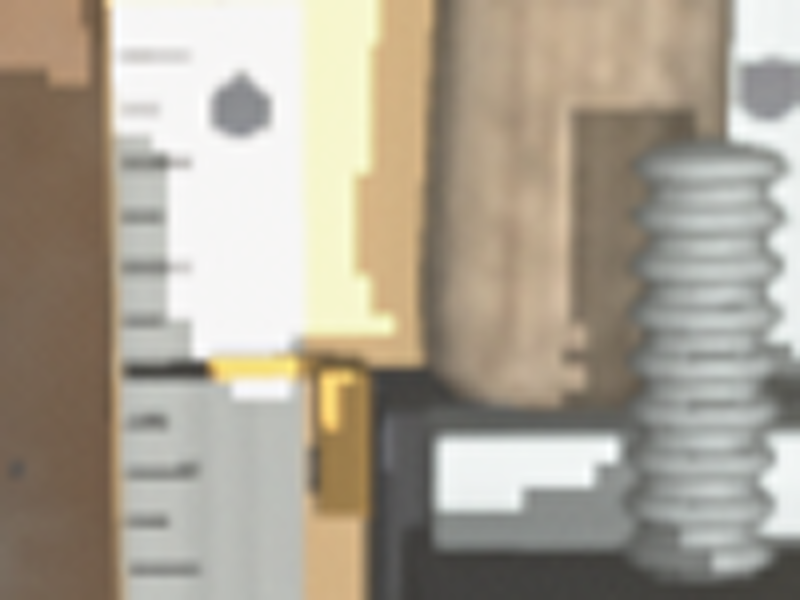

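The pointer (y≈369) coincides with the set line (y≈370), and the blank's butt bears on the stop face. Handing in.

```bash
python3 -c "
from workcell import env
print(env.hand_in())"
```

```text
the job is handed in; nothing more can be done
None
```

The job is handed in, with no verdict shown: the stop was wound back about 8 mm past the line and brought up to it (pointer within about 0.2 mm), and the blank was pressed against it at about 16 N for over half a second, then released.

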